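# Gauge the bin lid's gap and bar it

## Task

The bin's soft-close lid has new rubber bumpers, and its gap has to be kept while their glue sets. Lay the gauge with the narrower blade on the bin's front sill, slide its blade into the gap between the two bumpers until its shoulders rest against them, then swing the retaining bar closed behind it, fully into its catch. Leave the other gauge, bottle, mug, tub and cans where they stand.

Things in the scene. Friction and masses are not known exactly. Their poses are not given: they have to be found in the camera images.
- bin: low stainless steel bin, fixed, 180 mm deep (x), 220 wide (y), rim 100 mm above the worktop; its flat steel lid (does not move here; top at 128 mm) hangs 9 mm above the rim: the gap. Origin: centre of underside; x away from the robot, y left, at yaw 0. A flat steel sill, 200 mm wide, level with the rim, sticks out 85 mm towards the robot (x -175 to -90 mm)
- gap_mouth (a point): mouth of the gap: on the sill's top, midway between the front faces of two black rubber bumpers that stick out 10 mm from under the lid's front edge (bin x = -100 mm, y = 0), seen from above; axes as the bin's. The narrow gauge is fully home when its origin is here, x axes parallel, shoulders against the bumper fronts
- gap_end (a point): inner end of the slot, 70 mm straight in from gap_mouth, at the same height; hidden under the lid. Between the bumpers the slot is 58 mm wide at the mouth, narrows over 10 mm to 46 mm and runs straight, 9 mm high, longer than the blade. The bumper fronts are 12 mm high and reach 40 mm either side of the middle; they stop the gauge's shoulders
- gauge: the gauge to use, with the narrower blade; lies flat, blade away from the robot, at left or right. Stock 72 mm wide (y), 12 thick, x -50 to 0; on it a grip rib 16 mm thick (y), x -42 to -2, top 52 mm high; steel blade 40 mm wide, 5 thick, x 0 to 65, flush with the underside. 0.3 kg, balances at x = -7. Origin: underside, middle of the shoulder line where blade meets stock; x to blade tip, z up. 
- wide_gauge: second gauge of the same form with a wider blade, on the other side; does not fit, not to be used. Stock 100 mm wide (y), 12 thick, x -50 to 0; on it a grip rib 16 mm thick (y), x -42 to -2, top 52 mm high; steel blade 80 mm wide, 5 thick, x 0 to 65, flush with the underside. 0.3 kg, balances at x = -7. Origin: underside, middle of the shoulder line where blade meets stock; x to blade tip, z up. 
- bar (a joint): angle of the retaining bar about its upright pin, rad: 0 = closed, resting in its catch (a stop); 1.25 to 1.6 at the start, swung out towards the robot. At angle q it points from the pin along (-sin q, -cos q) in the bin's x, y. Stays where left; under 2 N at the knob moves it. Closed, it passes 5 mm behind the tail of a fully home gauge; a gauge not home blocks it
- bar_hinge (a point): axis of the bar's hinge pin at the bar's mid-height, 8.5 mm above the sill, at the sill's left end (x -161, y +80 mm in the bin's frame). The bar is flat steel, 12 mm wide, 9 mm high, reaching 162 mm from the pin. The forked catch, 19 mm high, stands on the sill 160 mm from the pin (x -161, y -80 mm)
- bar_knob (a point): top centre of the bar's upright round knob, 14 mm in diameter, standing 36 mm above the bar, 115 mm from the hinge pin; this point is 49 mm above the sill
- bottle: green glass bottle standing upright, 74 mm in diameter, 280 mm tall; origin at the centre of its underside. Not needed
- tub: small empty white plastic tub, open at the top, 90 mm across the rim, 60 mm tall; origin at the centre of its underside. Not needed
- can_a: an empty aluminium drinks can standing upright, 66 mm in diameter, 115 mm tall, very light; origin at the centre of its underside. Not needed
- can_b: an empty aluminium drinks can standing upright, 66 mm in diameter, 115 mm tall, very light; origin at the centre of its underside. Not needed
- mug: white ceramic mug, 80 mm in diameter, 90 mm tall, with a handle; origin at the centre of its underside. Not needed
Mind the look-alikes: they are no part of the job. What is shaped like the gauge but green or turquoise is not meant.

How it is judged:
By the outcome, as a careful person would: the job done as asked, in the order asked, and still so for the second after the job is handed in, with the robot touching nothing.
It also fails if it takes over 61 s, if anything falls off the work surface, if the arm or the gripper's body presses on something with over 40 N, if the wrist force passes 120 N, or if a joint passes its speed limit or range.

## Robot

A 6-joint arm with a two-finger parallel gripper is mounted at the origin on the work surface. World frame = base frame: x ahead of the robot, y to its left, z up, the work surface at z = 0. Lengths are in m, angles in rad, forces in N, time in s.
With the tool pointing down it reaches from about 0.35 to 0.725 m from the base axis. Payload 6 kg.
Tool frame: the origin (TCP) lies on the centre line of the jaws, within the pads' length; the fingertips stand 8 mm ahead of it and the grasp point (between the pads) lies 11 mm behind it; z points along the fingers, y is the line along which they close (so a half turn about z gives the same grasp; the last joint's range is limited). The gripper opens to 85 mm and grips with 20 to 120 N. Pads are 22 mm wide; open, the fingers measure 114 mm over their backs; the gripper's body (76 mm by 85 mm) begins 54 mm behind the grasp point. The pads swing forward as they close: fully open they stand 13 mm farther back than shut.
Start: joints at [1.631, 0.04, 0.085, 0, -1.615, -0.334], TCP at [0.162, 0.578, 0.239] pointing down, gripper open.
Joint ranges: [-2.56, 2.56], [-1.29, 2.01], [-1.08, 1.49], [-3.29, 1.98], [-2.81, -0.18], [-2.99, 2.99]. Speed limits (rad/s): [2.57, 2.57, 3.01, 3.14, 3.14, 3.14].

## Interface

Orientations are given as a rotation vector (axis times angle).
In Python, from station import r, planner, optics, ticket gives the robot as it stands. Calls block until the motion is done:
- r.move_pose(position, orientation): joint-space move of the TCP to a pose.
- r.move_straight(position, frame=None, rate=0.15, f_stop=None): straight line of the TCP; frame=None keeps the orientation; rate is the mean speed in m/s. With f_stop (N) it stops when the force on the tool has changed by that much, and returns True; else False.
- r.move_joints(angles): joint-space move.
- r.let_go() and r.clamp(): open the fingers fully, or close them until they stop; the grip force is fixed at half the most.
- r.wait(seconds).
- planner.inverse_kinematics(position, orientation): joint angles nearest the present ones, or None.
- r.state(): the state.
- optics.camera(name): name is "scene" or "top"; returns a dict with "frame" (480x640x3 uint8, red, green, blue), "z_map" (480x640 float32, m along the optical axis (not along the pixel's ray), 0 where there is no reading), "K" (3x3 intrinsics, pixels), "k1" (the pictures are not rectified: a ray, as slopes to the right and down, at radius r is drawn at 1 + k1 r^2 times it, then the intrinsics apply), "R" (3x3) and "t" (3): a world point X has camera coordinates R X + t. Camera axes: x right, y down, z forward; pixel columns grow to the right and rows downward; lengths in m; the calibration is good to about 2 mm. A picture is of the moment at which its call begins.
A pose or a line that the arm cannot do raises r.MotionError and nothing moves.
- ticket.sign_off(): hands the job in; it is judged then, once.
The state is a dict: "clock": time; "q": joint angles; "qvel": joint speeds; "joint_efforts": joint torques, N m; "position": TCP position; "ee_rot": TCP orientation; "ft_force": force on the tool from outside, world axes, zero at the start; "ft_torque": the same for the moment, N m; "gripper_width": opening from 0.0 (shut) to 1.0 (fully open); "grip_force": force on a finger pad.
Only numpy, scipy, OpenCV 4.12 (cv2) and the standard library are available. Lean on these libraries where they do the work, as an engineer would, in place of code of your own. Each camera call takes 0.05 s, during which the arm holds its last target. There are 200 camera calls.

## Working session

There is one attempt and no reset: what is moved stays moved. The work goes in short steps, each a Python script; the robot and the scene stay as the last script left them, time stands still between calls to the robot, and variables do not carry over. Pictures are saved under pics/ and viewed, at most 10 in all, crops included, and the job is handed in when it is done.

```bash
mkdir -p pics; ls
python3 - <<'E'
from station import r, planner, optics, ticket
import cv2, numpy as np
for n in("scene","top"):
    c=optics.camera(n); np.savez(f"{n}0.npz",**c)
    cv2.imwrite(f"pics/{n}0.png",c["frame"][:,:,::-1])
    print(n,c["K"],c["k1"],c["R"],c["t"])
s=r.state();print(s["clock"],s["ee_rot"],s["position"])
E
```

```text
pics
scene [[542.86668385   0.         311.03929202]
 [  0.         542.86668385 227.60545438]
 [  0.           0.           1.        ]] -0.041983646803006744 [[-0.81711871  0.57617639 -0.01837879]
 [ 0.45490892  0.62490196 -0.63447255]
 [-0.35408316 -0.52680006 -0.77272687]] [ 0.39788399 -0.14996781  1.68139719]
top [[480.95980309   0.         314.0260998 ]
 [  0.         480.95980309 243.29252871]
 [  0.           0.           1.        ]] -0.12281127776279442 [[ 0.01212339 -0.99988551 -0.00905519]
 [-0.99628899 -0.01130706 -0.08532528]
 [ 0.08521312  0.01005601 -0.996312  ]] [-0.00202243  0.50505716  1.27505743]
0.1 [ 3.11056685e+00 -4.28421540e-01 -1.76357215e-04] [0.16205252 0.57739905 0.2383439 ]
```

View pics/top0.png

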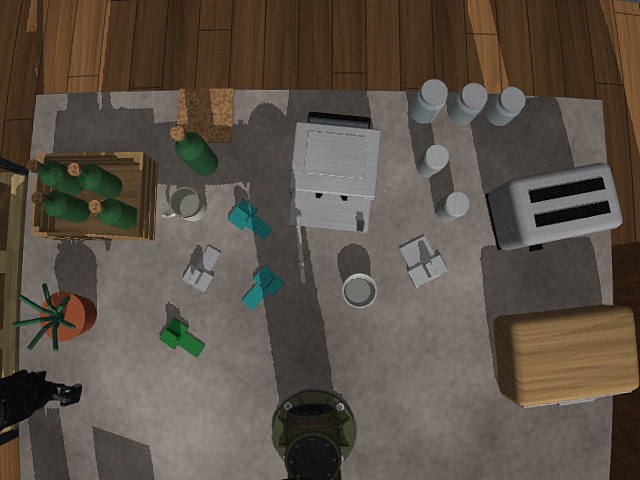

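View pics/scene0.png

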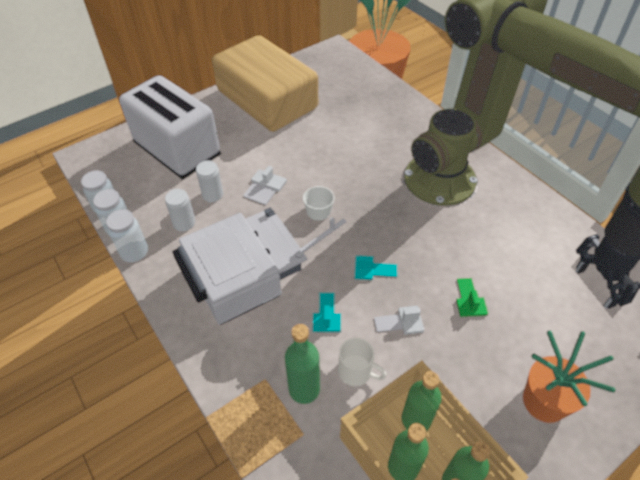

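The top view shows five gauge-like shapes: grey at (203,268), grey at (423,261), turquoise at (249,218) and (262,287), and green at (181,338). Only the two greys qualify. The left one's blade looks narrower, so I'll check it with a close crop and measurements.

```bash
cat > h.py <<'E'
import numpy as np, cv2
def dist(c): return np.array([c["k1"],0,0,0,0],float)
def rays(c,uv):
    n=cv2.undistortPoints(np.asarray(uv,float).reshape(-1,1,2),c["K"],dist(c)).reshape(-1,2)
    return np.c_[n,np.ones(len(n))]
def plane(c,uv,z):
    d=rays(c,uv)@c["R"]; o=-c["R"].T@c["t"]
    return o+d*((z-o[2])/d[:,2])[:,None]
def cloud(c,x0,x1,y0,y1):
    v,u=np.mgrid[y0:y1,x0:x1]; uv=np.c_[u.ravel(),v.ravel()]
    z=c["z_map"][y0:y1,x0:x1].ravel()
    return ((rays(c,uv)*z[:,None]-c["t"])@c["R"]).reshape(y1-y0,x1-x0,3)
def proj(c,X):
    rv=cv2.Rodrigues(c["R"])[0]
    return cv2.projectPoints(np.asarray(X,float).reshape(-1,1,3),rv,np.asarray(c["t"],float),c["K"],dist(c))[0].reshape(-1,2)
E
python3 - <<'E'
from h import *
c=dict(np.load("top0.npz")); f=c["frame"][:,:,::-1]
def crop(x0,x1,y0,y1,k): return cv2.resize(f[y0:y1,x0:x1],None,fx=k,fy=k,interpolation=cv2.INTER_CUBIC)
a=crop(175,235,238,298,5);b=crop(395,455,230,290,5);d=crop(280,390,170,290,4.5)
d=cv2.resize(f[170:290,280:390],(495,540));im=np.zeros((600,795,3),np.uint8)
im[:300,:300]=a;im[300:,:300]=b;im[:540,300:]=d
cv2.imwrite("pics/crop1.png",im)
for nm,(x0,x1,y0,y1) in dict(L=(175,235,238,298),R=(395,455,230,290)).items():
    P=cloud(c,x0,x1,y0,y1)
    z=P[...,2]; print(nm,"floor",np.median(z[z<0.004]),np.histogram(z,[-.01,.002,.004,.008,.015,.03,.045,.056,.08])[0])
    m=z>0.04; print("rib mean",P[m].mean(0),cv2.minAreaRect((P[m][:,:2]*1000).astype(np.float32)))
    m=(z>0.008)&(z<.018); print("stock",cv2.minAreaRect((P[m][:,:2]*1000).astype(np.float32)))
    m=(z>0.0035)&(z<.0075); print("blade",P[m].mean(0),cv2.minAreaRect((P[m][:,:2]*1000).astype(np.float32)))
E
```

```text
L floor 0.0012940320290367405 [1368  780  824  374  132   18   61   23]
rib mean [0.40731161 0.25869393 0.28226578] ((411.2503356933594, 162.00576782226562), (34.52713394165039, 342.16558837890625), 0.1905238777399063)
stock ((431.79290771484375, 303.5931396484375), (154.5548095703125, 163.01829528808594), 2.7495651245117188)
blade [0.44138848 0.2995401  0.00510069] ((437.0347595214844, 304.62109375), (162.67184448242188, 166.4895782470703), 1.0529887676239014)
R floor 0.0012119145754339064 [1203  671  833  568  189   21   82   15]
rib mean [ 0.43038574 -0.25935028  0.24010289] ((425.94744873046875, -161.4435577392578), (40.052703857421875, 308.43304443359375), 4.246838092803955)
stock ((461.4997253417969, -295.0567321777344), (147.21376037597656, 158.05081176757812), 0.6915393471717834)
blade [ 0.47424203 -0.29441137  0.00525353] ((466.0068359375, -299.6268615722656), (162.24571228027344, 165.40499877929688), 0.38112756609916687)
```

View pics/crop1.png

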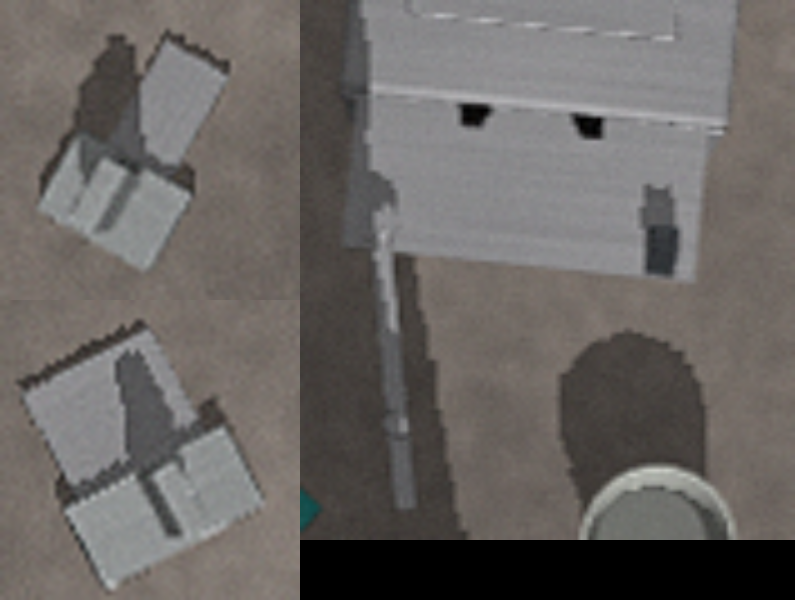

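The close crop shows the left grey gauge (about (203,268)) has a blade about half its stock width, so it is the narrow one. The right grey gauge is the wide one. The bumpers show as black dots near (317,194) and (343,197). Next I'll fit poses from the corner points.

```bash
cat >> h.py <<'E'
from scipy.optimize import least_squares
def fit(c,uv,M,p0):
    """planar pose (x,y,yaw) from pixel corners uv and model points M (with z world)"""
    M=np.asarray(M,float); W=np.array([plane(c,[a],m[2])[0,:2] for a,m in zip(uv,M)])
    def e(p):
        C,S=np.cos(p[2]),np.sin(p[2]); return (M[:,:2]@np.array([[C,S],[-S,C]])+p[:2]-W).ravel()
    s=least_squares(e,p0,loss="soft_l1",f_scale=.003); return s.x,(e(s.x).reshape(-1,2)*1e3).round(1)
def tf(p,M):
    M=np.asarray(M,float);C,S=np.cos(p[2]),np.sin(p[2]); return np.c_[M[:,:2]@np.array([[C,S],[-S,C]])+p[:2],M[:,2]]
E
python3 - <<'E'
from h import *
c=dict(np.load("top0.npz")); f=c["frame"][:,:,::-1]
g=lambda L,x0,y0,k:[(x0+(a+.5)/k-.5,y0+(b+.5)/k-.5) for a,b in L]
uv=g([(170,35),(229,70),(80,135),(192,190),(40,210),(148,270)],175,238,5)
M=[(.065,.02,.005),(.065,-.02,.005),(0,.036,.012),(0,-.036,.012),(-.05,.036,.012),(-.05,-.036,.012)]
pg,e=fit(c,uv,M,[.44,.28,-.5]);print("gauge",pg,e.tolist())
uvb=g([(693-300,282),(345-300,248),(582-300,137),(603-300,138),(462-300,124),(485-300,127)],280,170,4.5)
Mb=[(-.175,-.1,.1),(-.175,.1,.1),(-.1,-.029,.112),(-.1,-.04,.112),(-.1,.04,.112),(-.1,.029,.112)]
pb,e=fit(c,uvb,Mb,[.65,0,0]);print("bin",pb,e.tolist())
print("pts",np.array([plane(c,[a],m[2])[0] for a,m in zip(uvb,Mb)]).round(4).tolist())
P=cloud(c,285,385,105,235);z=P[...,2]
for lo,hi in((.122,.134),(.095,.105)):
    m=cv2.morphologyEx(((z>lo)&(z<hi)).astype(np.uint8),cv2.MORPH_OPEN,np.ones((5,5)))>0
    print(lo,m.sum(),np.median(z[m]),cv2.minAreaRect((P[m][:,:2]*1000).astype(np.float32)))
knob=plane(c,g([(400-300,420)],280,170,4.5),.149)[0];print("knob?",knob)
tip=plane(c,g([(405-300,507)],280,170,4.5),.113)[0];print("tip",tip)
hin=tf(pb,[(-.161,.08,.1085)])[0];print("hinge",hin)
big=cv2.resize(f[170:290,280:390],None,fx=4.9,fy=4.9,interpolation=cv2.INTER_CUBIC)
sm=cv2.resize(f[238:298,175:235],None,fx=4.2,fy=4.2,interpolation=cv2.INTER_CUBIC)
def draw(im,X,x0,y0,k,col):
    q=((proj(c,X)+.5-[x0,y0])*k-.5).round().astype(int);cv2.polylines(im,[q.reshape(-1,1,2)],True,col,1)
for R,zz in(((-.05,0,.036),.012),((0,.065,.02),.005),((-.042,-.002,.008),.052)):
    a,b,w=R;draw(sm,tf(pg,[(a,w,zz),(b,w,zz),(b,-w,zz),(a,-w,zz)]),175,238,4.2,(0,0,255))
for a,b,w,zz in((-.175,-.09,.1,.1),(-.09,.09,.11,.128)):
    draw(big,tf(pb,[(a,w,zz),(b,w,zz),(b,-w,zz),(a,-w,zz)]),280,170,4.9,(0,0,255))
for s in(1,-1): draw(big,tf(pb,[(-.1,s*.029,.112),(-.1,s*.04,.112),(-.09,s*.04,.112),(-.09,s*.023,.112)]),280,170,4.9,(0,0,255))
im=np.zeros((590,795,3),np.uint8);im[:252,:252]=sm;im[:588,255:255+539]=big[:588,:539];cv2.imwrite("pics/ov.png",im)
E
```

```text
gauge [ 0.43095723  0.30843181 -0.47644537] [[-1.7, 2.3], [-1.1, 0.1], [3.9, -0.4], [-0.0, -1.5], [0.8, 1.4], [-0.6, -1.7]]
bin [ 0.71045948 -0.04824406 -0.08855978] [[-0.6, -1.5], [-0.0, 1.1], [0.4, -1.2], [-0.1, -0.3], [-0.1, 0.0], [0.5, 2.0]]
pts [[0.5279, -0.1309, 0.1], [0.545, 0.0658, 0.1], [0.6079, -0.0671, 0.112], [0.6074, -0.0789, 0.112], [0.6145, 0.0004, 0.112], [0.6129, -0.0125, 0.112]]
0.122 5300 0.12799443069375505 ((725.2698974609375, -48.860008239746094), (217.38198852539062, 206.81204223632812), 84.84020233154297)
0.095 983 0.1017171064078278 ((580.0847778320312, -41.61711883544922), (185.7124481201172, 88.07888793945312), 86.02108001708984)
knob? [0.44602944 0.03157983 0.149     ]
tip [0.39947054 0.0294001  0.113     ]
hinge [0.55716594 0.04568193 0.1085    ]
```

View pics/ov.png

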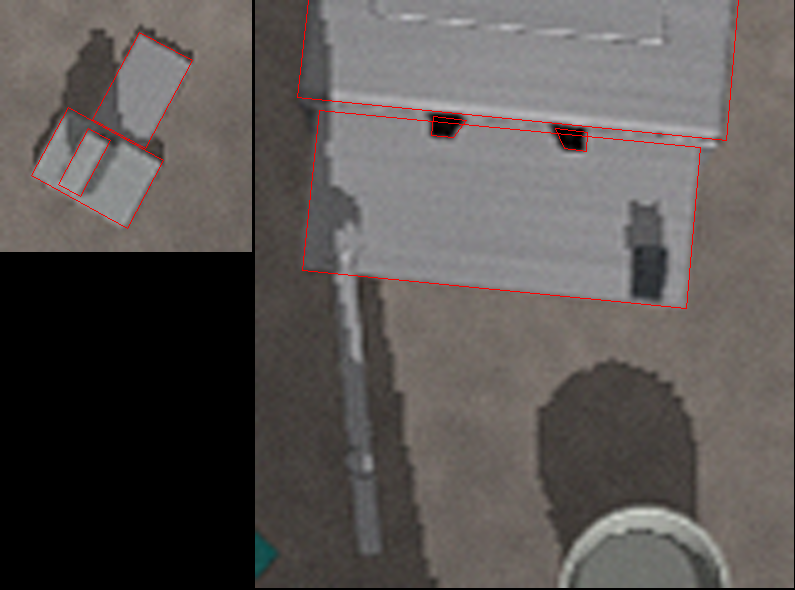

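The overlay matches: the red gauge outline sits on the left grey gauge, and the sill, lid and bumper outlines sit on the picture. From the tip and knob pixels the bar is at about q = 1.38. Now the grasp and lift.

```bash
cat >> h.py <<'E'
from scipy.spatial.transform import Rotation as Ro
PG=np.array([.43096,.30843,-.47645]); PB=np.array([.71046,-.04824,-.08856])
def down(a): return (Ro.from_euler("z",a)*Ro.from_euler("x",np.pi)).as_rotvec()
def inb(x,y,z): return tf(PB,[(x,y,z)])[0]
E
python3 - <<'E'
from h import *; from station import r, planner, optics
g=tf(PG,[(-.020,0,.028)])[0]; o=down(PG[2])
r.move_pose(g+[0,0,.12],o)
print(r.move_straight(g,rate=.1,f_stop=8)); print(r.state()["position"],g)
r.clamp(); s=r.state(); print(s["gripper_width"],s["grip_force"])
r.move_straight(g+[0,0,.25],rate=.2)
t=inb(-.1-.075-.02,0,.25); r.move_straight(t,frame=down(PB[2]),rate=.2)
s=r.state();print(s["clock"],s["position"],t,s["gripper_width"],s["grip_force"],s["ft_force"])
for n in("scene","top"):
    c=optics.camera(n); np.savez(f"{n}1.npz",**c)
c=dict(np.load("scene1.npz"));d=dict(np.load("top1.npz"))
im=np.hstack([cv2.resize(x["frame"][b:b+150,a:a+120],(400,500),interpolation=2)[:,:,::-1] for x,a,b in((c,230,140),(d,260,150))])
cv2.imwrite("pics/held.png",im)
E
```

```text
False
[0.4135196  0.31800945 0.02879671] [0.41318743 0.31760255 0.028     ]
0.17750131552235937 59.3564110994339
6.8583 [ 0.51613247 -0.03054275  0.25011561] [ 0.51622418 -0.03099336  0.25      ] 0.17401293546851537 58.67882430553436 [-0.31592435  0.46516365 -3.20515373]
```

View pics/held.png

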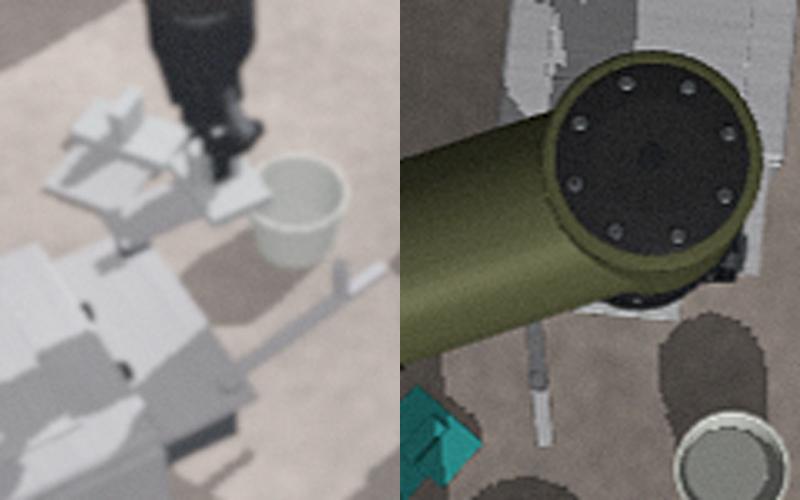

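The left half shows the gauge held level by its rib with the blade towards the bin. The right half shows the bar still open, with its knob clear of the gripper. Now I'll lower the gauge onto the sill and slide it in.

Run:
```python
from h import *; from station import r, planner, optics
x0=-.195
r.move_straight(inb(x0,0,.142),rate=.15)
print(r.move_straight(inb(x0,0,.118),rate=.02,f_stop=4)); s=r.state(); z=s["position"][2]; print(s["position"],s["ft_force"])
r.move_straight(inb(x0,0,z+.0015),rate=.02)
h=r.move_straight(inb(-.112,0,z+.0015),rate=.04,f_stop=8)
s=r.state(); print(h,s["clock"],s["position"],"bin",(Ro.from_euler("z",-PB[2]).apply(s["position"]-[PB[0],PB[1],0])),s["ft_force"],s["ft_torque"])
```

```text
True
[ 0.51604724 -0.03102861  0.12824777] [-0.43847834  0.83054378  3.92753197]
True 10.6417 [ 0.59306184 -0.03781716  0.12862668] bin [-1.17859934e-01 -1.20375205e-06  1.28626682e-01] [-2.6408451   0.41804934  2.37122039] [ 0.1356871   0.43010392 -0.00227823]
```

Run:
```python
from h import *; from station import r, planner, optics
B=lambda s:(Ro.from_euler("z",-PB[2]).apply(s["position"]-[PB[0],PB[1],0])).round(4)
h=r.move_straight(inb(-.110,0,.1286),rate=.03,f_stop=10); s=r.state();print(h,B(s),s["ft_force"])
x=B(s)[0]
h=r.move_straight(inb(x,0,.124),rate=.02,f_stop=4); s=r.state();print(h,B(s),s["ft_force"])
r.let_go(); s=r.state();print(B(s),s["ft_force"])
r.move_straight(inb(B(s)[0],0,.25),rate=.15)
r.move_pose(inb(-.32,.16,.25),down(PB[2]-1.38))
s=r.state();print(s["clock"],s["q"])
for n in("scene","top"):
    c=optics.camera(n); np.savez(f"{n}2.npz",**c)
c=dict(np.load("scene2.npz"));d=dict(np.load("top2.npz"))
im=np.hstack([cv2.resize(x["frame"][b:b+150,a:a+120],(400,500),interpolation=2)[:,:,::-1] for x,a,b in((c,230,170),(d,270,160))])
cv2.imwrite("pics/placed.png",im)
```

```text
True [-1.175e-01 -1.000e-04  1.289e-01] [-3.03379999  0.16390284  3.52814066]
True [-0.1176 -0.0002  0.1284] [-2.08498853 -0.07966236  3.31949838]
[-0.1183 -0.0002  0.127 ] [ 0.16781444 -0.63116864  0.29866078]
14.3833 [ 8.06148074e-01 -4.25711237e-01 -2.97500723e-01  6.75328737e-05
 -1.69941744e+00 -7.03550830e-01]
```

View pics/placed.png

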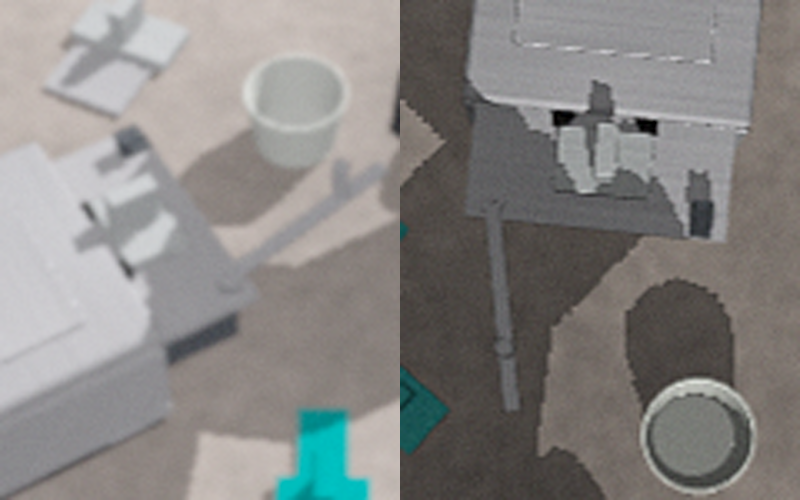

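Both views show the shoulders flush against the black bumpers (right half, around (560,120) and (650,125)) and the bar still open. Now I'll close the fingers and push the knob round its arc.

```bash
cat >> h.py <<'E'
def fin(q,off,z=.130):
    k=np.array([-.161,.08])-.115*np.array([np.sin(q),np.cos(q)]); p=k-off*np.array([np.cos(q),-np.sin(q)])
    return inb(p[0],p[1],z),down(PB[2]-q)
E
python3 - <<'E'
from h import *; from station import r, planner, optics
B=lambda s:(Ro.from_euler("z",-PB[2]).apply(s["position"]-[PB[0],PB[1],0])).round(4)
r.clamp()
p,o=fin(1.38,.04,.2); r.move_pose(p,o)
p,o=fin(1.38,.04); print("down hit",r.move_straight(p,rate=.1,f_stop=6))
p,o=fin(1.38,.018); print(r.move_straight(p,frame=o,rate=.06,f_stop=15))
for q in np.arange(1.25,.1,-.12):
    p,o=fin(q,.017); h=r.move_straight(p,frame=o,rate=.08,f_stop=15)
    if h: print("stop",q,B(r.state()),r.state()["ft_force"]);break
else:
    p,o=fin(0.05,.017); print(r.move_straight(p,frame=o,rate=.06,f_stop=12))
    p,o=fin(0,.006); print(r.move_straight(p,frame=o,rate=.03,f_stop=12))
    s=r.state();print(B(s),s["ft_force"],s["clock"])
E
```

```text
down hit False
False
False
True
[-0.1776 -0.0346  0.1293] [-2.01610268  0.83317571  1.99574488] 21.1
```

Run:
```python
from h import *; from station import r, planner, optics
B=lambda s:(Ro.from_euler("z",-PB[2]).apply(s["position"]-[PB[0],PB[1],0])).round(4)
p,o=fin(0,.004); print(r.move_straight(p,frame=o,rate=.03,f_stop=15)); s=r.state();print(B(s),s["ft_force"])
r.move_straight(fin(0,.05)[0],rate=.1); r.move_straight(fin(0,.05,.25)[0],rate=.15)
r.move_pose(inb(-.30,.25,.28),down(PB[2])); print(r.state()["clock"])
c=optics.camera("scene");d=optics.camera("top");np.savez("top3.npz",**d)
im=np.hstack([cv2.resize(x["frame"][b:b+h,a:a+w],(400,500),interpolation=2)[:,:,::-1] for x,a,b,w,h in((c,230,190,88,110),(d,285,170,88,110))])
cv2.imwrite("pics/closed.png",im);cv2.imwrite("pics/topend.png",d["frame"][:,:,::-1])
```

```text
True
[-0.1777 -0.0348  0.1286] [-1.38773446  0.94395533  1.79437579]
23.925
```

View pics/closed.png

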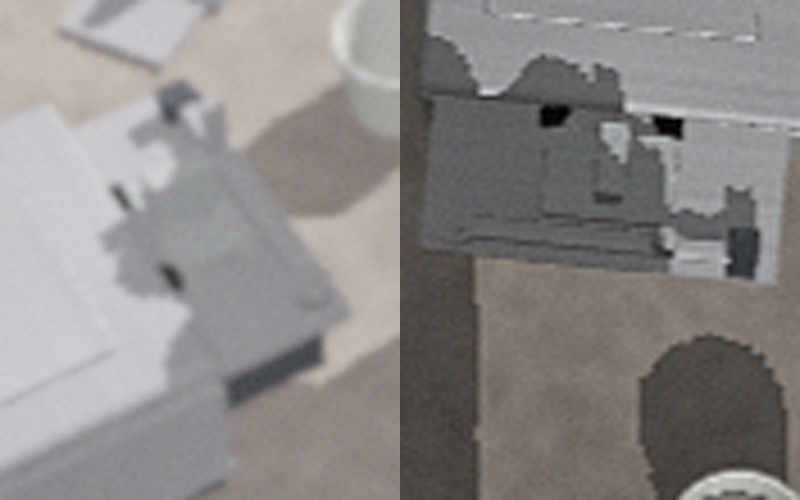

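View pics/topend.png

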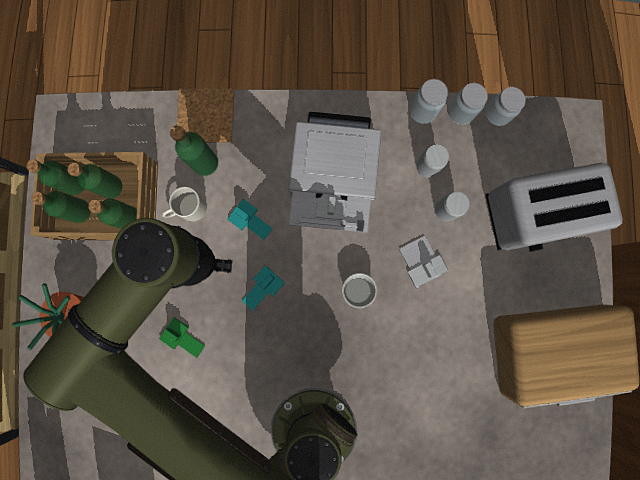

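The bar lies across the sill behind the gauge and into the catch (right half, around (740,255)), and the other objects haven't moved. I'll overlay the closed-bar prediction to confirm it is fully in.

Run:
```python
from h import *
c=dict(np.load("top3.npz"));f=c["frame"][:,:,::-1].astype(float)
k=7;x0,y0=283,180
im=cv2.resize(f[y0:y0+60,x0:x0+100],None,fx=k,fy=k,interpolation=2);im=np.clip((im-40)*1.6,0,255).astype(np.uint8)
both=np.vstack([im[100:],im[100:]])[:600]
b2=im.copy()
def dr(X,col): cv2.polylines(b2,[((proj(c,X)+.5-[x0,y0])*k-.5).round().astype(int).reshape(-1,1,2)],True,col,1)
dr(tf(PB,[(-.155,.08,.113),(-.155,-.082,.113),(-.167,-.082,.113),(-.167,.08,.113)]),(0,0,255))
dr(tf(PB,[(-.1,.036,.112),(-.1,-.036,.112),(-.15,-.036,.112),(-.15,.036,.112)]),(0,255,0))
t=np.linspace(0,6.28,20)[:,None];dr(tf(PB,np.hstack([-.161+.007*np.cos(t),-.035+.007*np.sin(t),0*t+.149])),(255,0,0))
cv2.imwrite("pics/fin.png",np.vstack([im[90:390],b2[90:390]]))
```

```text
(no output)
```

View pics/fin.png

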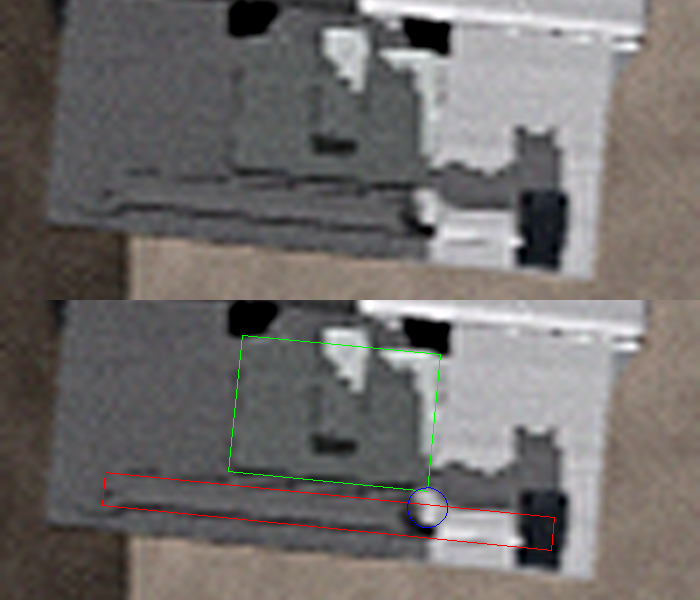

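The overlay agrees: the knob is inside the predicted circle at (428,508), the bar follows the closed outline into the catch at (540,530), and the gauge is home against the bumpers.

```bash
python3 -c "
from station import ticket; print(ticket.sign_off())"
```

```text
the job is handed in; nothing more can be done
None
```

The narrow gauge is fully home between the bumpers, the retaining bar is closed in its catch, nothing else was moved, and I handed the job in at about 24 s on the robot's clock.

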